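# Vent the red air tank

## Robot

A 6-joint arm with a two-finger parallel gripper is mounted at the origin on the work surface. World frame = base frame: x ahead of the robot, y to its left, z up, the work surface at z = 0. Lengths are in m, angles in rad, forces in N, time in s.
With the tool pointing down it reaches from about 0.325 to 0.9 m from the base axis. Payload 3.5 kg.
Tool frame: the origin (TCP) lies on the front face of the gripper's body, between the roots of the fingers; the fingertips stand 73 mm ahead of it and the grasp point (between the pads) lies 54 mm ahead of it; x points along the fingers, z is the direction in which the jaws open and shut, and the axes are right-handed (so a half turn about x gives the same grasp; the last joint's range is limited). The gripper opens to 85 mm and grips with 20 to 120 N. Pads are 22 mm wide; open, the fingers measure 114 mm over their backs; the gripper's body (76 mm by 85 mm) begins 54 mm behind the grasp point. The pads swing forward as they close: fully open they stand 13 mm farther back than shut.
Start: joints at [1.152, 0.276, -0.026, 1.268, 0, 1.467], TCP at [0.194, 0.594, 0.304] pointing down, gripper open.
Joint ranges: [-3.12, 3.12], [-0.85, 1.88], [-1.08, 1.24], [-1.95, 2.15], [-1.57, 1.53], [-3.14, 3.14]. Speed limits (rad/s): [2.57, 2.57, 3.14, 3.14, 3.14, 3.14].

## Interface

Orientations are given as a 3x3 rotation matrix whose columns are the frame's x, y, z axes.
In Python, from workcell import state, snapshot, calibration, arm gives the robot as it stands.
- The arm moves only by the tool apply_moves, never from a script. Its argument "series" is a list of rows, each an object of numbers: "tx", "ty", "tz": the shift along the tool's x, y, z in m; "ax", "ay", "az": the turn, a rotation vector about the tool's x, y, z in rad; "grip": the opening, from 0 (shut) to 1 (fully open). A call has 1 to 20 rows; each row is the pose to reach, as a shift and turn from the pose commanded when the call began, along the tool's axes at that moment; what a row does not reach only later rows make up. A row lasts 1/12 s, in which the tool goes at most 41.7 mm and 7.16 degrees, less where a joint would pass 70% of its speed; a pose out of reach is approached as far as the arm can. A call with a gripper value outside its range is refused whole. The fingers move at their own pace and stop on an object; "squeeze" is the grip in N (left out, the last holds). Time passes only in rows, so rows that repeat a pose let the fingers close. It gives the time, the measured TCP pose, the force and the opening at its end, in the units of the state.
- state(): the state, without advancing time (a new reading comes with each control period).
- snapshot(name): name is "scene" or "side" or "wrist"; returns the picture (420x560x3 uint8, blue, green, red); there is no depth.
- calibration(name): a dict with "vertical_fov" (degrees; the focal length in pixels is half the picture's height over the tangent of half this angle, whatever the lens; pixels are square), "cx", "cy" (the principal point, pixels), "D" ([k1, k2, p1, p2, k3] as OpenCV has them; the pictures are not rectified), "pose" (4x4, takes a point from camera to world coordinates); the wrist camera has in their place "hand_eye" (4x4, takes a point from camera to tool coordinates, whose origin is the TCP and whose axes are the tool frame's). Camera axes: x right, y down, z forward; pixel columns grow to the right and rows downward; lengths in m; the calibration is good to about 2 mm. A picture is of the moment at which its call begins: read the wrist's pose just before it. calibration takes no time and is no camera call.
- arm.job_done(): hands the job in, once; it reports no verdict.
The state is a dict: "time_s": time; "q": joint angles; "joint_velocities": joint speeds; "effort": joint torques, N m; "ee_pos": TCP position; "orientation": TCP orientation; "force": force on the tool from outside, world axes, zero at the start; "torque": the same for the moment, N m; "width": finger opening in m.
Only numpy, scipy, OpenCV 4.12 (cv2) and the standard library are available. Lean on these libraries where they do the work, as an engineer would, in place of code of your own. Each camera call takes 0.05 s, during which the arm holds its last target.

## Task

Let the air out of the red air tank: unscrew the small knurled brass lock nut of its valve about a fifth of a turn, counter-clockwise seen from above, until the pin is free. Then press the freed valve pin fully down, hold it there for about a second and let it spring back up, leaving the nut unscrewed. Do not touch the blue tank or its valve.

Things in the scene. Friction and masses are not known exactly. Their poses are not given: they have to be found in the camera images.
- nut_center (a point): centre of the round knurled brass lock nut (22 mm across, 14 tall) on top of the red tank, 152 mm above the bench; z up. Grip its sides from above, any yaw; it turns without rising. Below it a bare stem 12 mm across, then a boss 26 across with its top 36 mm under this point. The steel pin stands up through the nut, same axis: flat cap 13 mm across, its top 23 mm above this point
- lock_nut (a joint): angle of the red tank's lock nut, rad: 0 screwed tight, grows counter-clockwise seen from above, hard stop at 1.6. Starts at 0 to 0.15, needs about 0.04 N m, stays where left. Below about 0.8 it blocks the pin; unscrewed means past 1.0, so turn it by about 1.25
- valve_pin (a joint): how far the red tank's valve pin is pressed down, m: 0 up, 0.006 fully down (hard stop). A spring returns it: about 2 N to start, 6 N fully down. When down its cap is still 10 mm above the nut
- blue_tank: the blue air tank, not to be touched; origin on the bench under its valve axis, x along the tank, z up. Red and blue tanks are alike but for colour and fixed to the bench: lying cylinders 180 mm long, 90 across, top 110 mm above the bench, the valve in the middle with its cap top at 175 mm
Not all that is in view belongs to the job. What is shaped like the part that bears nut_center but orange is not meant.

How it is judged:
On the way, in this order (a step that is already met when the one before it is completed fails the run):
1. the red tank's lock nut is unscrewed past 1.0 rad (value of joint lock_nut above 1 rad), for 0.1 s.
2. the red tank's freed pin is pressed down, more than 4 mm, for 0.4 s (value of joint valve_pin above 0.004 m and value of joint lock_nut above 1 rad), for 0.4 s.
At the end, for the whole second after the job is handed in: the red tank's lock nut is left unscrewed past 1.0 rad (of 1.6) and its pin, having been pressed, is back up to within 1.5 mm (value of joint lock_nut above 1 rad and value of joint valve_pin below 0.0015 m); the robot touches nothing.
It fails at once if the robot touches the blue tank or its valve (more than 1 N) (contact force between blue_tank and the fingers above 1 N or contact force between blue_tank and the arm above 1 N).
It also fails if it takes over 38 s, if anything falls off the work surface, if the arm or the gripper's body presses on something with over 40 N, if the wrist force passes 120 N, or if a joint passes its speed limit or range.

## Working session

There is one attempt and no reset: what is moved stays moved. The work goes in short steps, Python scripts to look and compute and a tool call to move; the robot and the scene stay as the last step left them, time stands still between calls to the robot, and variables do not carry over. Pictures are saved under pics/ and viewed, and the job is handed in when it is done.

Besides the shell and the picture viewer there is one more tool, called after "Request:" as name(argument=value, ...), one argument or row to a line, values as JSON. apply_moves: Moves the arm, as the interface text tells. Its arguments: {"type":"object","properties":{"series":{"type":"array","items":{"type":"object","properties":{"tx":{"type":"number"},"ty":{"type":"number"},"tz":{"type":"number"},"ax":{"type":"number"},"ay":{"type":"number"},"az":{"type":"number"},"grip":{"type":"number"}}}},"squeeze":{"type":"number"}},"required":["series"]}

```bash
mkdir -p pics; python3 - <<'E'
from workcell import state, snapshot, calibration, arm
import cv2
for n in ("scene","side","wrist"):
    cv2.imwrite(f"pics/{n}0.png",snapshot(n)); print(n,calibration(n))
print(state())
E
```

```text
scene {'vertical_fov': 47.76073647935899, 'cx': 278.4968616475289, 'cy': 207.73356410440482, 'D': array([-0.14818939,  0.        ,  0.        ,  0.        ,  0.        ]), 'pose': array([[-0.42348066,  0.76029606, -0.49255865,  0.83352662],
       [ 0.90588295,  0.35159886, -0.23612352,  0.19779782],
       [-0.00634072, -0.54619423, -0.83763456,  0.78358365],
       [ 0.        ,  0.        ,  0.        ,  1.        ]])}
side {'vertical_fov': 45.380675996395205, 'cx': 284.927488849578, 'cy': 204.95766824562392, 'D': array([-0.16233969,  0.        ,  0.        ,  0.        ,  0.        ]), 'pose': array([[ 0.99172023, -0.08133007,  0.09938012,  0.36296484],
       [-0.12766269, -0.54062292,  0.83152215, -0.74692856],
       [-0.01390058, -0.83732448, -0.5465295 ,  0.6098026 ],
       [ 0.        ,  0.        ,  0.        ,  1.        ]])}
wrist {'vertical_fov': 71.68071711743437, 'cx': 278.17426686248666, 'cy': 212.37465533043834, 'D': array([-0.05719559,  0.        ,  0.        ,  0.        ,  0.        ]), 'hand_eye': array([[-1.53515423e-04, -2.87129232e-01,  9.57891842e-01,
     
[... 379 characters left out ...]
    1.34899821e-05,  1.46740062e+00]), 'joint_velocities': array([ 1.90978166e-03, -1.96911167e-03,  5.05633373e-03,  1.85050046e-05,
       -4.20942868e-04,  4.18148193e-05]), 'effort': array([ 2.17752895e-03, -4.46058083e+01,  2.95638406e+01,  1.05054444e-02,
       -3.12091754e-05, -5.56546425e-06]), 'ee_pos': array([0.19390244, 0.59365191, 0.30299867]), 'orientation': array([[-7.31742497e-04, -9.50555677e-01,  3.10553329e-01],
       [-1.60908330e-03,  3.10554129e-01,  9.50554335e-01],
       [-9.99998438e-01,  1.95854828e-04, -1.75676892e-03]]), 'force': array([-0.3707654 , -0.34766526, -0.09412501]), 'torque': array([-0.06561945, -0.03751463,  0.02597892]), 'width': 0.0852612151937334}
```

View pics/scene0.png

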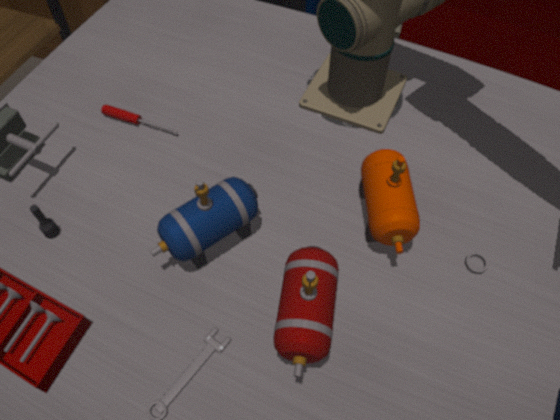

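View pics/side0.png

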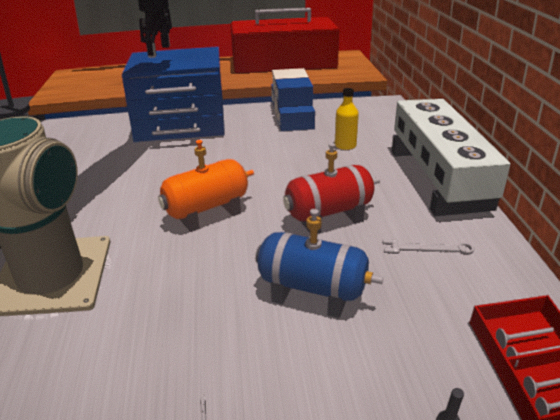

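View pics/wrist0.png

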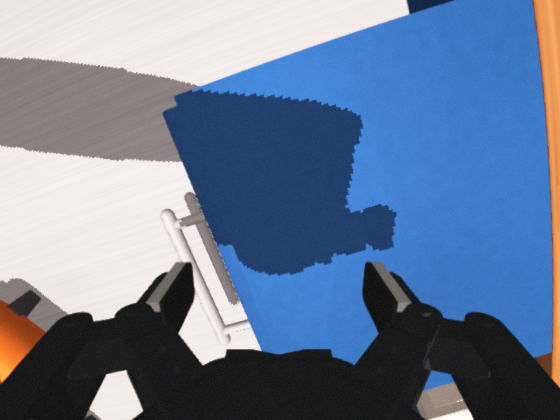

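Scene: the red tank's valve is near (310,280) and the blue one's near (203,190). Side: red valve near (331,152). The wrist sees a blue cabinet beneath the tool and no red tank. I'll zoom in on the red valve.

```bash
python3 - <<'E'
import cv2,numpy as np
a=cv2.imread("pics/scene0.png")[255:315,280:340]; b=cv2.imread("pics/side0.png")[135:185,300:360]
c=cv2.resize(a,None,fx=6,fy=6,interpolation=2); d=cv2.resize(b,None,fx=6,fy=6,interpolation=2)
d=cv2.copyMakeBorder(d,0,60,0,0,0)
cv2.imwrite("pics/z0.png",np.hstack([c,d]))
E
```

```text
(no output)
```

View pics/z0.png

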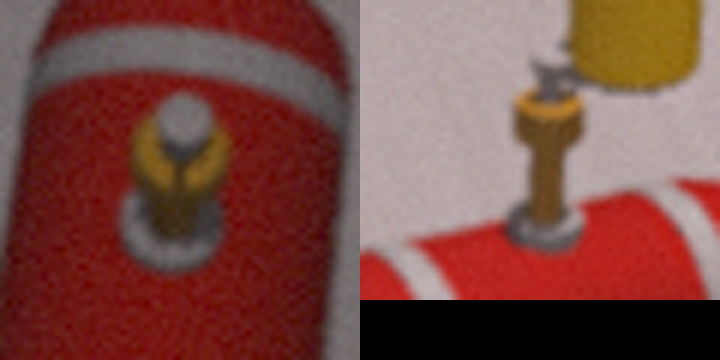

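```bash
cat > h.py <<'E'
import numpy as np, cv2
from workcell import calibration, state
def K(c): 
    f=210/np.tan(np.radians(c["vertical_fov"])/2); return np.array([[f,0,c["cx"]],[0,f,c["cy"]],[0,0,1]])
def pose(n,st=None):
    c=calibration(n)
    if n!="wrist": return c["pose"]
    st=st or state(); T=np.eye(4);T[:3,:3]=st["orientation"];T[:3,3]=st["ee_pos"]; return T@c["hand_eye"]
def atz(n,uv,z,st=None):
    c=calibration(n);P=pose(n,st)
    p=cv2.undistortPoints(np.array([[uv]],float),K(c),c["D"])[0,0]
    d=P[:3,:3]@np.r_[p,1]; o=P[:3,3]; return o+d*(z-o[2])/d[2]
def proj(n,X,st=None):
    c=calibration(n);T=np.linalg.inv(pose(n,st))
    return cv2.projectPoints(np.array([X],float),cv2.Rodrigues(T[:3,:3])[0],T[:3,3],K(c),c["D"])[0][0,0]
E
python3 - <<'E'
from h import *
s=lambda x,y:(280+x/6-.4,255+y/6-.4)
t=lambda x,y:(300+(x-360)/6-.4,135+y/6-.4)
print("cap scene",atz("scene",s(185,117),.175)); print("nut top scene",atz("scene",s(181,152),.159))
print("boss scene",atz("scene",s(172,225),.116))
print("nut side",atz("side",t(549,121),.152)); print("nut top side",atz("side",t(549,102),.159)); print("boss top side",atz("side",t(546,218),.116))
print("blue scene", atz("scene",(203,186),.175), "blue side",atz("side",(315,211),.175))
print("orange scene", atz("scene",(399,161),.175))
# tank axis from end caps scene
print(atz("scene",(311,256),.1),atz("scene",(303,352),.065))
E
```

```text
cap scene [0.55782079 0.11427789 0.175     ]
nut top scene [0.55944843 0.11482714 0.159     ]
boss scene [0.56004054 0.11497101 0.116     ]
nut side [0.5593321  0.11555245 0.152     ]
nut top side [0.55909701 0.1155771  0.159     ]
boss top side [0.55936953 0.11462962 0.116     ]
blue scene [ 0.48865337 -0.09999358  0.175     ] blue side [ 0.48606068 -0.10938591  0.175     ]
orange scene [0.30846274 0.16802059 0.175     ]
[0.49386374 0.0922123  0.1       ] [0.63355345 0.14059626 0.065     ]
```

```bash
python3 - <<'E'
from h import *
b=atz("side",(347,147),.0);print("bottle",b)
for z in(.1,.15,.2,.25):print(z,proj("side",b+[0,.02,z]))
print("cabinet", atz("side",(130,138),0),atz("side",(222,130),0))
print("truck", atz("side",(280,128),0),atz("side",(313,125),0))
E
```

```text
bottle [0.67646261 0.44022761 0.        ]
0.1 [347.05912324 109.70414071]
0.15 [347.94578593  91.76552303]
0.2 [348.83493702  73.21140992]
0.25 [349.72260694  54.04118331]
cabinet [0.0762382  0.59853209 0.        ] [0.3434091  0.60474207 0.        ]
truck [0.51209091 0.59057677 0.        ] [0.61090281 0.59665992 0.        ]
```

Request:
apply_moves(
  series=[
    {"ty": -0.033,"tz": -0.023},
    {"ty": -0.066,"tz": -0.046},
    {"ty": -0.1,"tz": -0.069},
    {"ty": -0.133,"tz": -0.092},
    {"ty": -0.166,"tz": -0.114},
    {"ty": -0.2,"tz": -0.138},
    {"ty": -0.233,"tz": -0.16},
    {"ty": -0.266,"tz": -0.183},
    {"ty": -0.3,"tz": -0.207},
    {"ty": -0.333,"tz": -0.229},
    {"ty": -0.366,"tz": -0.252},
    {"ty": -0.4,"tz": -0.275},
    {"ty": -0.43,"tz": -0.296},
    {"ty": -0.46,"tz": -0.317},
    {"ty": -0.485,"tz": -0.334},
    {"ty": -0.496,"tz": -0.342},
    {"ty": -0.496,"tz": -0.342},
    {"ty": -0.496,"tz": -0.342},
    {"ty": -0.496,"tz": -0.342},
  ],
)

```text
schema error: expected keys tx, ty, tz, ax, ay, az, grip
```

```bash
python3 - <<'E'
from h import *
from workcell import snapshot
s=state();im=snapshot("wrist");cv2.imwrite("pics/w1.png",im);np.save("s1.npy",s,allow_pickle=True)
print(s["time_s"],s["ee_pos"],s["q"],s["orientation"])
for z in (.116,.152,.159,.175):print(z,proj("wrist",[.5592,.115,z],s))
E
```

```text
0.15 [0.19390244 0.59365191 0.30299867] [ 1.15162487e+00  2.76994992e-01 -2.75552571e-02  1.26801368e+00
  1.34899821e-05  1.46740062e+00] [[-7.31742497e-04 -9.50555677e-01  3.10553329e-01]
 [-1.60908330e-03  3.10554129e-01  9.50554335e-01]
 [-9.99998438e-01  1.95854828e-04 -1.75676892e-03]]
0.116 [ 63.80822391 507.34128341]
0.152 [ 50.97868225 531.80939422]
0.159 [ 48.45307205 536.69992233]
0.175 [ 42.70701818 547.95038815]
```

View pics/w1.png

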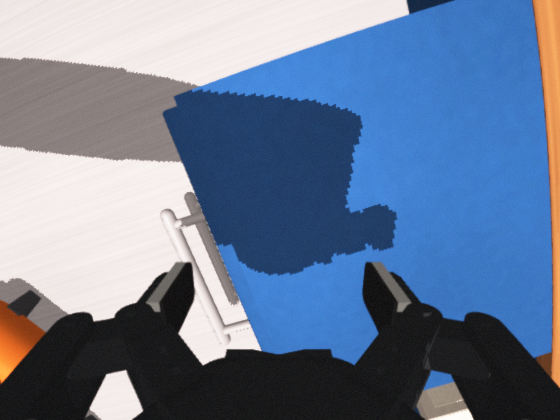

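The call was refused because each row needs every key, so the arm hasn't moved. I'm sending it again with full rows.

Request:
apply_moves(
  series=[
    {"tx": 0,"ty": -0.1,"tz": -0.069,"ax": 0,"ay": 0,"az": 0,"grip": 1},
    {"tx": 0,"ty": -0.496,"tz": -0.342,"ax": 0,"ay": 0,"az": 0,"grip": 1},
    {"tx": 0,"ty": -0.496,"tz": -0.342,"ax": 0,"ay": 0,"az": 0,"grip": 1},
    {"tx": 0,"ty": -0.496,"tz": -0.342,"ax": 0,"ay": 0,"az": 0,"grip": 1},
    {"tx": 0,"ty": -0.496,"tz": -0.342,"ax": 0,"ay": 0,"az": 0,"grip": 1},
    {"tx": 0,"ty": -0.496,"tz": -0.342,"ax": 0,"ay": 0,"az": 0,"grip": 1},
    {"tx": 0,"ty": -0.496,"tz": -0.342,"ax": 0,"ay": 0,"az": 0,"grip": 1},
    {"tx": 0,"ty": -0.496,"tz": -0.342,"ax": 0,"ay": 0,"az": 0,"grip": 1},
    {"tx": 0,"ty": -0.496,"tz": -0.342,"ax": 0,"ay": 0,"az": 0,"grip": 1},
    {"tx": 0,"ty": -0.496,"tz": -0.342,"ax": 0,"ay": 0,"az": 0,"grip": 1},
    {"tx": 0,"ty": -0.496,"tz": -0.342,"ax": 0,"ay": 0,"az": 0,"grip": 1},
    {"tx": 0,"ty": -0.496,"tz": -0.342,"ax": 0,"ay": 0,"az": 0,"grip": 1},
    {"tx": 0,"ty": -0.496,"tz": -0.342,"ax": 0,"ay": 0,"az": 0,"grip": 1},
    {"tx": 0,"ty": -0.496,"tz": -0.342,"ax": 0,"ay": 0,"az": 0,"grip": 1},
    {"tx": 0,"ty": -0.496,"tz": -0.342,"ax": 0,"ay": 0,"az": 0,"grip": 1},
    {"tx": 0,"ty": -0.496,"tz": -0.342,"ax": 0,"ay": 0,"az": 0,"grip": 1},
    {"tx": 0,"ty": -0.496,"tz": -0.342,"ax": 0,"ay": 0,"az": 0,"grip": 1},
    {"tx": 0,"ty": -0.496,"tz": -0.342,"ax": 0,"ay": 0,"az": 0,"grip": 1},
    {"tx": 0,"ty": -0.496,"tz": -0.342,"ax": 0,"ay": 0,"az": 0,"grip": 1},
    {"tx": 0,"ty": -0.496,"tz": -0.342,"ax": 0,"ay": 0,"az": 0,"grip": 1},
  ],
)

```text
time_s: 1.87
ee_pos: [0.5585, 0.1161, 0.3039]
orientation: [[-0.0, -0.951, 0.309], [0.0, 0.309, 0.951], [-1.0, 0.0, 0.0]]
force: [0.1, -0.7, 0.6]
width: 0.085
```

```bash
python3 - <<'E'
from h import *
from workcell import snapshot
s=state();im=snapshot("wrist");cv2.imwrite("pics/w1b.png",im)
print(s["time_s"],s["ee_pos"],s["q"],s["orientation"])
for z in (.116,.152,.159,.175):print(z,proj("wrist",[.5592,.115,z],s))
E
```

```text
1.8667 [0.55851567 0.11610573 0.30392611] [ 9.15874258e-02  1.80369589e-01 -1.47734397e-01  1.24305193e+00
  1.71903944e-04  4.05498717e-01] [[-3.73807876e-04 -9.51133031e-01  3.08781179e-01]
 [ 1.38295309e-04  3.08781149e-01  9.51133105e-01]
 [-9.99999921e-01  3.98244035e-04  1.61124109e-05]]
0.116 [276.68297325 207.99824922]
0.152 [276.4709669  220.17484047]
0.159 [276.42232611 222.97107754]
0.175 [276.29969754 230.02492964]
```

View pics/w1b.png

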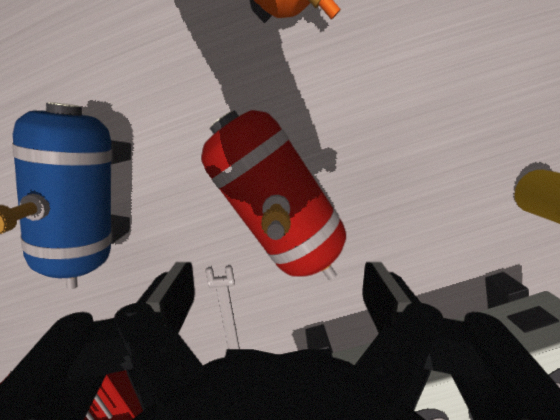

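The wrist camera shows the red valve from above, with the cap near (275,229) against a predicted (276,230). Blue is well to the left, around (35,207). I'll zoom to refine this.

```bash
python3 - <<'E'
import cv2
cv2.imwrite("pics/z1.png",cv2.resize(cv2.imread("pics/w1b.png")[180:260,230:330],None,fx=7,fy=7,interpolation=2))
E
```

```text
(no output)
```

View pics/z1.png

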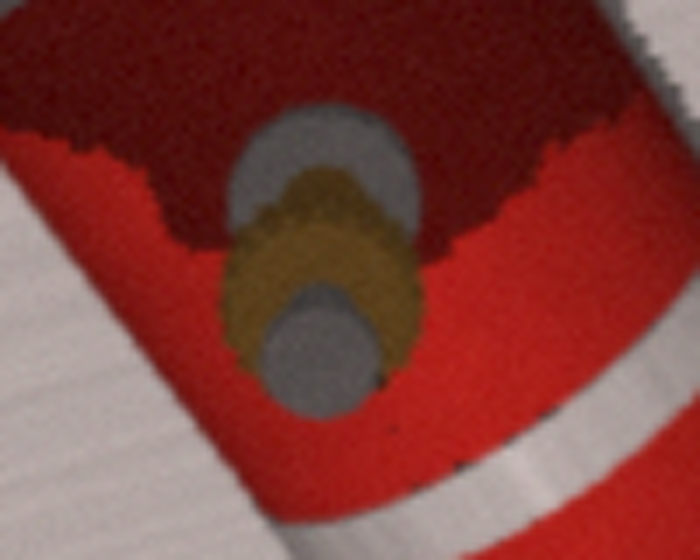

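Request:
apply_moves(
  series=[
    {"tx": 0.04,"ty": -0.001,"tz": -0.0015,"ax": 0,"ay": 0,"az": 0,"grip": 1},
    {"tx": 0.07,"ty": -0.001,"tz": -0.0015,"ax": 0,"ay": 0,"az": 0,"grip": 1},
    {"tx": 0.09,"ty": -0.001,"tz": -0.0015,"ax": 0,"ay": 0,"az": 0,"grip": 0.7},
    {"tx": 0.099,"ty": -0.001,"tz": -0.0015,"ax": 0,"ay": 0,"az": 0,"grip": 0.5},
    {"tx": 0.099,"ty": -0.001,"tz": -0.0015,"ax": 0,"ay": 0,"az": 0,"grip": 0.5},
    {"tx": 0.099,"ty": -0.001,"tz": -0.0015,"ax": 0,"ay": 0,"az": 0,"grip": 0.5},
    {"tx": 0.099,"ty": -0.001,"tz": -0.0015,"ax": 0,"ay": 0,"az": 0,"grip": 0.5},
  ],
  squeeze=30,
)

```text
time_s: 2.5
ee_pos: [0.561, 0.1136, 0.2068]
orientation: [[0.003, -0.951, 0.31], [0.0, 0.31, 0.951], [-1.0, -0.003, 0.001]]
force: [-0.1, -0.1, 0.4]
width: 0.0426
```

```bash
python3 - <<'E'
from h import *
from workcell import snapshot
s=state();im=snapshot("wrist");cv2.imwrite("pics/w2.png",im)
print(s["time_s"],s["ee_pos"],s["force"],s["width"])
for z in (.116,.152,.159,.175):print(z,proj("wrist",[.559,.1144,z],s))
E
```

```text
2.5 [0.56102267 0.11359834 0.2067522 ] [-0.06791977 -0.1393356   0.37389904] 0.04264983715062601
0.116 [277.34205055 246.51333277]
0.152 [277.24360797 276.44404466]
0.159 [277.21880911 284.02716042]
0.175 [277.15214406 304.5019407 ]
```

View pics/w2.png

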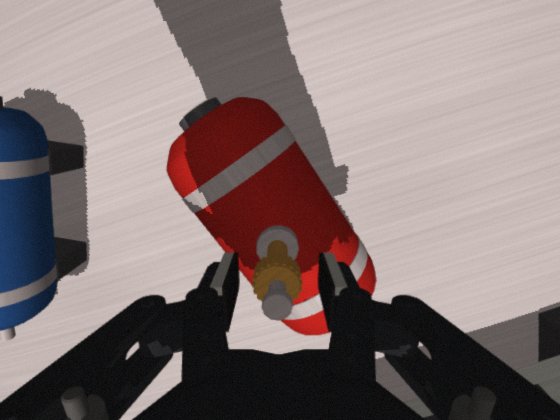

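The cap is at (278,302) and the nut around (278,278), centred between the pads. The TCP is about 2 mm off along tool y, so I'll correct that and close.

Request:
apply_moves(
  series=[
    {"tx": 0.001,"ty": 0.002,"tz": 0,"ax": 0,"ay": 0,"az": 0,"grip": 0.5},
    {"tx": 0.001,"ty": 0.002,"tz": 0,"ax": 0,"ay": 0,"az": 0,"grip": 0.5},
    {"tx": 0.001,"ty": 0.002,"tz": 0,"ax": 0,"ay": 0,"az": 0,"grip": 0.1},
    {"tx": 0.001,"ty": 0.002,"tz": 0,"ax": 0,"ay": 0,"az": 0,"grip": 0.1},
    {"tx": 0.001,"ty": 0.002,"tz": 0,"ax": 0,"ay": 0,"az": 0,"grip": 0.1},
    {"tx": 0.001,"ty": 0.002,"tz": 0,"ax": 0,"ay": 0,"az": 0,"grip": 0.1},
    {"tx": 0.001,"ty": 0.002,"tz": 0,"ax": 0,"ay": 0,"az": 0,"grip": 0.1},
    {"tx": 0.001,"ty": 0.002,"tz": 0,"ax": 0,"ay": 0,"az": 0,"grip": 0.1},
  ],
  squeeze=30,
)

```text
time_s: 3.22
ee_pos: [0.5582, 0.1139, 0.2045]
orientation: [[0.001, -0.951, 0.311], [0.0, 0.311, 0.951], [-1.0, -0.001, 0.0]]
force: [-0.9, 0.7, 4.7]
width: 0.0209
```

```bash
python3 - <<'E'
from h import *
from workcell import snapshot
s=state();im=snapshot("wrist");cv2.imwrite("pics/w3.png",im)
print(s["time_s"],s["ee_pos"],s["force"],s["torque"],s["width"],s["q"])
E
```

```text
3.2167 [0.5582172  0.11389963 0.20453094] [-0.89644802  0.67082105  4.66017041] [ 0.04730729  0.30183754 -0.04273902] 0.02093052191972969 [ 8.77630086e-02  2.50237961e-01 -2.80181231e-01  1.03962514e+00
  1.52361195e-04  4.03586617e-01]
```

View pics/w3.png

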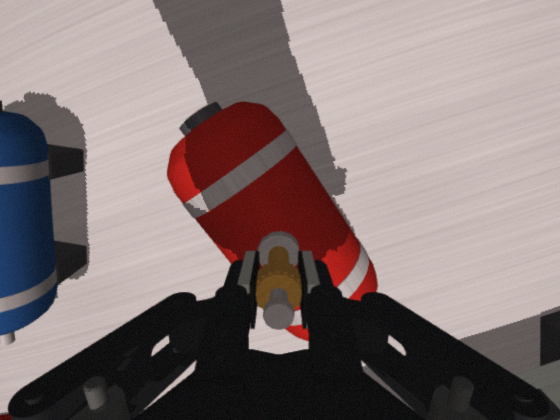

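The nut is gripped: width is 21 mm and both pads are on its sides. Next I turn it -1.25 rad about tool x, which is counter-clockwise from above.

Request:
apply_moves(
  series=[
    {"tx": 0,"ty": 0,"tz": 0,"ax": -0.08,"ay": 0,"az": 0,"grip": 0.1},
    {"tx": 0,"ty": 0,"tz": 0,"ax": -0.16,"ay": 0,"az": 0,"grip": 0.1},
    {"tx": 0,"ty": 0,"tz": 0,"ax": -0.24,"ay": 0,"az": 0,"grip": 0.1},
    {"tx": 0,"ty": 0,"tz": 0,"ax": -0.32,"ay": 0,"az": 0,"grip": 0.1},
    {"tx": 0,"ty": 0,"tz": 0,"ax": -0.4,"ay": 0,"az": 0,"grip": 0.1},
    {"tx": 0,"ty": 0,"tz": 0,"ax": -0.48,"ay": 0,"az": 0,"grip": 0.1},
    {"tx": 0,"ty": 0,"tz": 0,"ax": -0.56,"ay": 0,"az": 0,"grip": 0.1},
    {"tx": 0,"ty": 0,"tz": 0,"ax": -0.64,"ay": 0,"az": 0,"grip": 0.1},
    {"tx": 0,"ty": 0,"tz": 0,"ax": -0.72,"ay": 0,"az": 0,"grip": 0.1},
    {"tx": 0,"ty": 0,"tz": 0,"ax": -0.8,"ay": 0,"az": 0,"grip": 0.1},
    {"tx": 0,"ty": 0,"tz": 0,"ax": -0.88,"ay": 0,"az": 0,"grip": 0.1},
    {"tx": 0,"ty": 0,"tz": 0,"ax": -0.96,"ay": 0,"az": 0,"grip": 0.1},
    {"tx": 0,"ty": 0,"tz": 0,"ax": -1.04,"ay": 0,"az": 0,"grip": 0.1},
    {"tx": 0,"ty": 0,"tz": 0,"ax": -1.12,"ay": 0,"az": 0,"grip": 0.1},
    {"tx": 0,"ty": 0,"tz": 0,"ax": -1.2,"ay": 0,"az": 0,"grip": 0.1},
    {"tx": 0,"ty": 0,"tz": 0,"ax": -1.26,"ay": 0,"az": 0,"grip": 0.1},
    {"tx": 0,"ty": 0,"tz": 0,"ax": -1.26,"ay": 0,"az": 0,"grip": 0.1},
    {"tx": 0,"ty": 0,"tz": 0,"ax": -1.26,"ay": 0,"az": 0,"grip": 0.1},
    {"tx": 0,"ty": 0,"tz": 0,"ax": -1.26,"ay": 0,"az": 0,"grip": 0.1},
  ],
  squeeze=30,
)

```text
time_s: 4.85
ee_pos: [0.5585, 0.1132, 0.2046]
orientation: [[0.001, -0.587, -0.81], [-0.002, -0.81, 0.587], [-1.0, 0.001, -0.002]]
force: [-0.4, -2.0, 5.2]
width: 0.0212
```

```bash
python3 - <<'E'
from h import *
from workcell import snapshot
s=state();im=snapshot("wrist");cv2.imwrite("pics/w4.png",im)
print(s["time_s"],s["ee_pos"],s["force"],s["torque"],s["width"],s["q"])
E
```

```text
4.85 [0.5584839  0.11318527 0.20455191] [-0.43030432 -2.04974473  5.20779392] [-0.44279644  0.18565401  0.07078888] 0.021171813713963813 [ 0.08726128  0.25029423 -0.28005965  1.03929855 -0.00191025 -0.85657448]
```

View pics/w4.png

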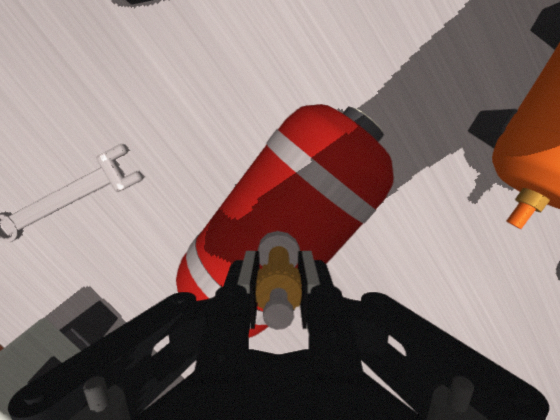

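The gripper turned the full angle about the valve axis and stayed centred. To check for slip, I'll compare the knurling close up before and after.

```bash
python3 - <<'E'
import cv2,numpy as np
f=lambda n:cv2.resize(cv2.imread(f"pics/{n}.png")[225:335,230:330],None,fx=3.9,fy=3.9,interpolation=2)
cv2.imwrite("pics/z4.png",np.hstack([f("w3"),f("w4")]))
E
```

```text
(no output)
```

View pics/z4.png

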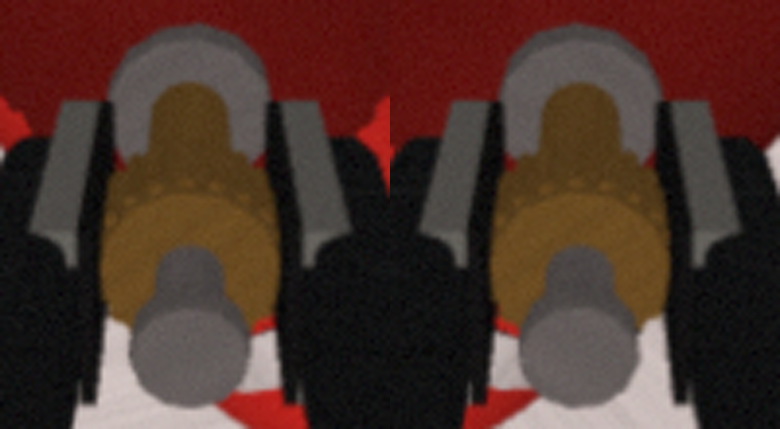

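The knurl pattern sits the same relative to the pads, so there was no visible slip. Now I release, rise and shut the fingers above the cap.

Request:
apply_moves(
  series=[
    {"tx": 0,"ty": 0,"tz": 0,"ax": -1e-09,"ay": 0,"az": 0,"grip": 0.6},
    {"tx": 0,"ty": 0,"tz": 0,"ax": 0,"ay": 0,"az": 0,"grip": 0.6},
    {"tx": 0,"ty": 0,"tz": 0,"ax": 0,"ay": 0,"az": 0,"grip": 0.6},
    {"tx": 0,"ty": 0,"tz": 0,"ax": 0,"ay": 0,"az": 0,"grip": 0.6},
    {"tx": -0.03,"ty": -0.001,"tz": 0,"ax": 0,"ay": 0,"az": 0,"grip": 0.6},
    {"tx": -0.06,"ty": -0.001,"tz": 0,"ax": 0,"ay": 0,"az": 0,"grip": 0.6},
    {"tx": -0.075,"ty": -0.001,"tz": 0,"ax": 0,"ay": 0,"az": 0,"grip": 0.6},
    {"tx": -0.075,"ty": -0.001,"tz": 0,"ax": 0,"ay": 0,"az": 0,"grip": 0},
    {"tx": -0.075,"ty": -0.001,"tz": 0,"ax": 0,"ay": 0,"az": 0,"grip": 0},
    {"tx": -0.075,"ty": -0.001,"tz": 0,"ax": 0,"ay": 0,"az": 0,"grip": 0},
    {"tx": -0.075,"ty": -0.001,"tz": 0,"ax": 0,"ay": 0,"az": 0,"grip": 0},
    {"tx": -0.075,"ty": -0.001,"tz": 0,"ax": 0,"ay": 0,"az": 0,"grip": 0},
    {"tx": -0.075,"ty": -0.001,"tz": 0,"ax": 0,"ay": 0,"az": 0,"grip": 0},
    {"tx": -0.075,"ty": -0.001,"tz": 0,"ax": 0,"ay": 0,"az": 0,"grip": 0},
  ],
)

```text
time_s: 6.07
ee_pos: [0.5581, 0.1146, 0.278]
orientation: [[-0.002, -0.586, -0.81], [-0.0, -0.81, 0.586], [-1.0, 0.001, 0.001]]
force: [0.2, 0.1, -0.7]
width: -0.0001
```

```bash
python3 - <<'E'
from h import *
from workcell import snapshot
s=state();im=snapshot("wrist");cv2.imwrite("pics/w5.png",im)
print(s["time_s"],s["ee_pos"],s["force"],s["orientation"],s["width"])
for z in (.159,.175):print(z,proj("wrist",[.559,.1144,z],s))
cv2.imwrite("pics/s5.png",snapshot("scene"))
E
```

```text
6.0667 [0.55811892 0.11460247 0.27800584] [ 0.15497225  0.05092745 -0.7105488 ] [[-1.63918232e-03 -5.86391449e-01 -8.10026161e-01]
 [-1.67490695e-04 -8.10027077e-01  5.86392451e-01]
 [-9.99998643e-01  1.09687598e-03  1.22956695e-03]] -0.00013922538798721336
0.159 [277.93170718 234.41472702]
0.175 [277.96763383 243.33772619]
```

View pics/w5.png

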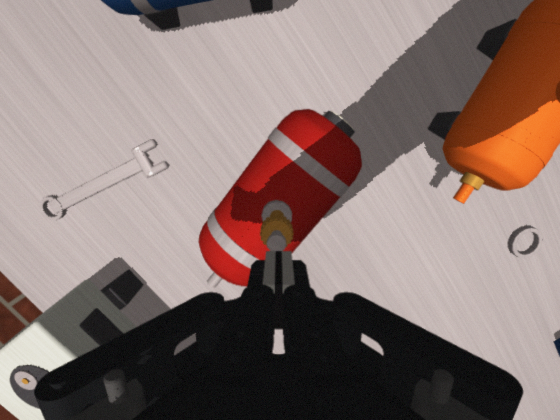

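View pics/s5.png

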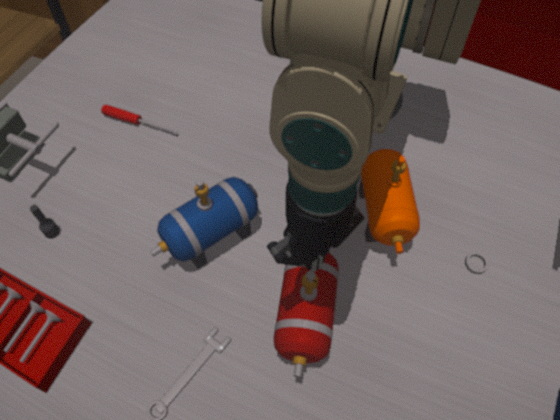

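The shut fingertips stand right over the cap and both neighbours are clear. I'll press down in stages.

Request:
apply_moves(
  series=[
    {"tx": 0.015,"ty": 0,"tz": -0.0005,"ax": 0,"ay": 0,"az": 0,"grip": 0},
    {"tx": 0.025,"ty": 0,"tz": -0.0005,"ax": 0,"ay": 0,"az": 0,"grip": 0},
    {"tx": 0.028,"ty": 0,"tz": -0.0005,"ax": 0,"ay": 0,"az": 0,"grip": 0},
    {"tx": 0.03,"ty": 0,"tz": -0.0005,"ax": 0,"ay": 0,"az": 0,"grip": 0},
    {"tx": 0.032,"ty": 0,"tz": -0.0005,"ax": 0,"ay": 0,"az": 0,"grip": 0},
    {"tx": 0.033,"ty": 0,"tz": -0.0005,"ax": 0,"ay": 0,"az": 0,"grip": 0},
    {"tx": 0.033,"ty": 0,"tz": -0.0005,"ax": 0,"ay": 0,"az": 0,"grip": 0},
    {"tx": 0.033,"ty": 0,"tz": -0.0005,"ax": 0,"ay": 0,"az": 0,"grip": 0},
  ],
)

```text
time_s: 6.83
ee_pos: [0.559, 0.1144, 0.2465]
orientation: [[0.0, -0.586, -0.81], [0.0, -0.81, 0.586], [-1.0, -0.0, -0.0]]
force: [-1.8, -0.5, 2.3]
width: 0.0001
```

Request:
apply_moves(
  series=[
    {"tx": 0.001,"ty": 0,"tz": 0,"ax": 0,"ay": 0,"az": 0,"grip": 0},
    {"tx": 0.002,"ty": 0,"tz": 0,"ax": 0,"ay": 0,"az": 0,"grip": 0},
    {"tx": 0.003,"ty": 0,"tz": 0,"ax": 0,"ay": 0,"az": 0,"grip": 0},
    {"tx": 0.003,"ty": 0,"tz": 0,"ax": 0,"ay": 0,"az": 0,"grip": 0},
    {"tx": 0.003,"ty": 0,"tz": 0,"ax": 0,"ay": 0,"az": 0,"grip": 0},
  ],
)

```text
time_s: 7.25
ee_pos: [0.5592, 0.1144, 0.2433]
orientation: [[0.001, -0.586, -0.81], [0.0, -0.81, 0.586], [-1.0, -0.001, -0.001]]
force: [-2.5, -0.3, 4.7]
width: -0.0001
```

The force rises along the spring's slope, about 0.7 N/mm, so the pin is free. I'll press on to the stop and hold.

Request:
apply_moves(
  series=[
    {"tx": 0.001,"ty": 0,"tz": 0,"ax": 0,"ay": 0,"az": 0,"grip": 0},
    {"tx": 0.002,"ty": 0,"tz": 0,"ax": 0,"ay": 0,"az": 0,"grip": 0},
    {"tx": 0.003,"ty": 0,"tz": 0,"ax": 0,"ay": 0,"az": 0,"grip": 0},
    {"tx": 0.003,"ty": 0,"tz": 0,"ax": 0,"ay": 0,"az": 0,"grip": 0},
    {"tx": 0.003,"ty": 0,"tz": 0,"ax": 0,"ay": 0,"az": 0,"grip": 0},
  ],
)

```text
time_s: 7.67
ee_pos: [0.5593, 0.1144, 0.2416]
orientation: [[0.001, -0.586, -0.81], [0.0, -0.81, 0.586], [-1.0, -0.001, -0.001]]
force: [-4.8, -1.2, 10.2]
width: 0.0001
```

```bash
python3 - <<'E'
from h import *
from workcell import snapshot
s=state();cv2.imwrite("pics/w6.png",snapshot("wrist"))
print(s["time_s"],s["ee_pos"],s["force"])
for p in ("side",):
  cv2.imwrite("pics/sd6.png",cv2.resize(snapshot(p)[110:200,270:390],None,fx=6,fy=6,interpolation=2))
E
```

```text
7.6667 [0.5593097  0.11441334 0.24156213] [-4.76177643 -1.17747158 10.15955634]
```

View pics/sd6.png

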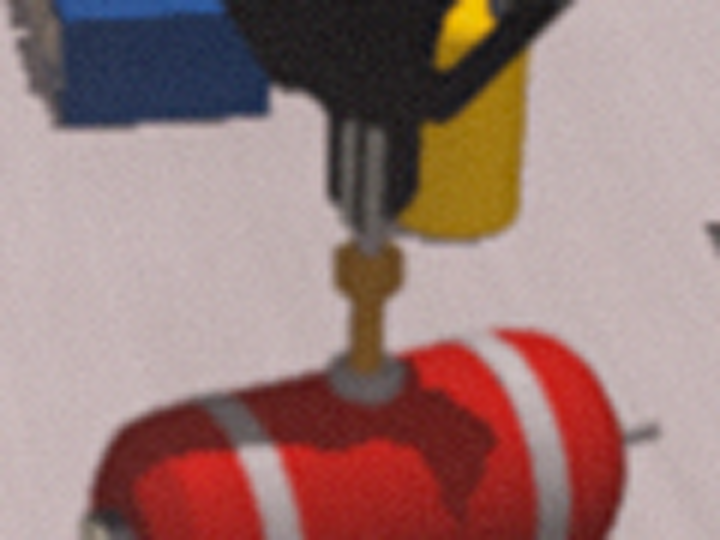

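Force is 10 N at about 6.4 mm, so the pin is on its hard stop, and the side view shows the tips close above the nut. I'll hold for a second, then lift.

Request:
apply_moves(
  series=[
    {"tx": 0,"ty": 0,"tz": 0,"ax": 0,"ay": 0,"az": 0,"grip": 0},
    {"tx": 0,"ty": 0,"tz": 0,"ax": 0,"ay": 0,"az": 0,"grip": 0},
    {"tx": 0,"ty": 0,"tz": 0,"ax": 0,"ay": 0,"az": 0,"grip": 0},
    {"tx": 0,"ty": 0,"tz": 0,"ax": 0,"ay": 0,"az": 0,"grip": 0},
    {"tx": 0,"ty": 0,"tz": 0,"ax": 0,"ay": 0,"az": 0,"grip": 0},
    {"tx": 0,"ty": 0,"tz": 0,"ax": 0,"ay": 0,"az": 0,"grip": 0},
    {"tx": 0,"ty": 0,"tz": 0,"ax": 0,"ay": 0,"az": 0,"grip": 0},
    {"tx": 0,"ty": 0,"tz": 0,"ax": 0,"ay": 0,"az": 0,"grip": 0},
    {"tx": 0,"ty": 0,"tz": 0,"ax": 0,"ay": 0,"az": 0,"grip": 0},
    {"tx": 0,"ty": 0,"tz": 0,"ax": 0,"ay": 0,"az": 0,"grip": 0},
    {"tx": 0,"ty": 0,"tz": 0,"ax": 0,"ay": 0,"az": 0,"grip": 0},
    {"tx": 0,"ty": 0,"tz": 0,"ax": 0,"ay": 0,"az": 0,"grip": 0},
  ],
)

```text
time_s: 8.77
ee_pos: [0.5593, 0.1144, 0.2416]
orientation: [[0.002, -0.586, -0.81], [0.0, -0.81, 0.586], [-1.0, -0.001, -0.001]]
force: [-4.1, -0.2, 10.8]
width: -0.0001
```

Request:
apply_moves(
  series=[
    {"tx": -0.005,"ty": 0,"tz": 0,"ax": 0,"ay": 0,"az": 0,"grip": 0},
    {"tx": -0.015,"ty": 0,"tz": 0,"ax": 0,"ay": 0,"az": 0,"grip": 0},
    {"tx": -0.04,"ty": 0,"tz": 0,"ax": 0,"ay": 0,"az": 0,"grip": 0},
    {"tx": -0.07,"ty": 0,"tz": 0,"ax": 0,"ay": 0,"az": 0,"grip": 0},
    {"tx": -0.1,"ty": 0,"tz": 0,"ax": 0,"ay": 0,"az": 0,"grip": 0},
    {"tx": -0.1,"ty": 0,"tz": 0,"ax": 0,"ay": 0,"az": 0,"grip": 0},
    {"tx": -0.1,"ty": 0,"tz": 0,"ax": 0,"ay": 0,"az": 0,"grip": 0},
    {"tx": -0.1,"ty": 0,"tz": 0,"ax": 0,"ay": 0,"az": 0,"grip": 0},
  ],
)

```text
time_s: 9.43
ee_pos: [0.5589, 0.1143, 0.3394]
orientation: [[-0.0, -0.586, -0.81], [-0.0, -0.81, 0.586], [-1.0, 0.0, 0.0]]
force: [-0.1, 0.6, -0.3]
width: 0.0001
```

```bash
python3 - <<'E'
from h import *
from workcell import snapshot
s=state();a=snapshot("wrist");b=snapshot("side")
print(s["time_s"],s["ee_pos"],s["force"])
for z in (.159,.169,.175):print(z,proj("wrist",[.559,.1144,z],s))
cv2.imwrite("pics/f7.png",np.hstack([cv2.resize(a[190:270,240:315],None,fx=5,fy=5,interpolation=2),cv2.resize(b[115:195,300:375],None,fx=5,fy=5,interpolation=2)]))
E
```

```text
9.4333 [0.55886438 0.11430719 0.33939555] [-0.05593593  0.64428762 -0.27748198]
0.159 [278.89603845 209.49624612]
0.169 [278.93796054 212.7103707 ]
0.175 [278.96467582 214.75902923]
```

View pics/f7.png

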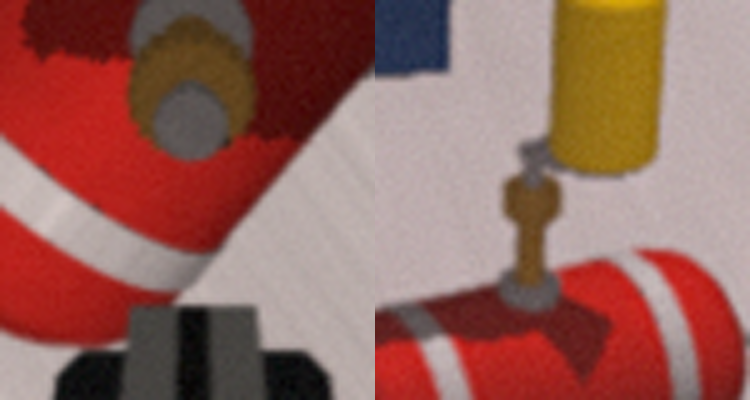

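The cap is at (278,214), which matches its raised height of 175 mm (predicted row 214.8, against 212.7 if pressed). The robot is clear and the force is about zero, so I'm handing in.

```bash
python3 - <<'E'
from workcell import arm
print(arm.job_done())
E
```

```text
the job is handed in; nothing more can be done
None
```

The red tank's lock nut is unscrewed, and its pin was pressed fully down, held and released; I handed the job in at about 9.4 s of the 38 s allowed. No verdict is reported.

- **Nut:** I gripped it at about (0.559, 0.114, 0.152) m and turned it 1.26 rad counter-clockwise. The knurling looked the same against the pads before and after, so I saw no slip. I had no direct reading of the nut's angle, but the pin moving freely shows it passed about 0.8 rad. With no slip it should stand at 1.26 to 1.41.
- **Pin:** it went down along its spring to the hard stop, at about 6.4 mm of tool travel and 10 N. I held it there for over a second.
- **Last checks:** the cap is back at its raised height in the wrist picture. The fingertips are about 90 mm above it with roughly zero force. The blue tank was never approached.
- **Failures:** one move call was refused because its rows lacked some keys. The arm did not move, and I sent it again.

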